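# Swing the filling funnel one hole over to the bowl of chocolate drops

## Task

Bring the filling funnel over the small steel bowl of chocolate drops, so that cream can be run into it: with a fingertip hooked under the pull ring, lift the spring index pin out of its hole, swing the arm one hole to the side that brings the spout above the bowl, and let go of the ring so that the pin drops fully home in that hole. Do not pinch the ring, do not swing past that hole, and leave the bowl, the ring cutter beside it and everything else on the table where they stand.

Things in the scene. Friction and masses are not known exactly. Their poses are not given: they have to be found in the camera images.
- funnel_stand: Steel swing stand, fixed: base plate 250 x 300 mm, 8 mm thick, and a 28 mm round post that carries the index plate and, on top, the swing arm. Origin: on the table, on the post's axis. z up; -y is the pull ring's side (the robot's right), +y the funnel's side (left), +x away from the robot; found turned 0.15 to 0.5 rad anticlockwise.
- pivot (a point): Point on the post's axis (the arm's swing axis), at the top face of the index plate, 110 mm above the table. The plate is a flat steel sector under the arm with five 12 mm holes 25 degrees (0.436 rad) apart on an arc of 130 mm radius; the pin has 1.5 mm (0.012 rad) of play in a hole.
- funnel_arm (a joint): Swing of the arm, rad, anticlockwise from above, range -1 to 1; starts locked in the middle hole, 0 (holes: -0.873, -0.436, 0, 0.436, 0.873). Flat bar 36 mm wide, top 123 mm above the table, ring near its -y end, funnel (109 mm wide, rim 174 mm high) on the other side. Positive: ring moves away from the robot, funnel towards it. Stays where left; takes 1 to 2 N at the ring.
- index_pin (a joint): Lift of the spring index pin, m: 0 fully home in a hole, 0.010 tip riding on the plate's top face, 0.020 fully up. It slides straight up in the arm, 130 mm from the post's axis. Spring and weight pull it down with 4 N at home, 6.5 N fully up. Let go between two holes it rides on the plate and drops into the next hole it is moved over.
- ring_bar (a point): Centre of the pull ring's top bar; pin home: 192 mm above the table, 106 mm from the post's axis. z up, y level along the arm to the post, x along the bar. The ring is a stiff loop of 6 mm steel wire on the pin's head, inside 50 mm wide and 42 mm high, leaning 30 degrees with its top to the post. A finger pointing steeply down and to the post passes through it under the bar.
- ring_foot (a point): Centre of the ring's lower wire, on the pin's axis; pin home: 150 mm above the table, 130 mm from the post's axis (24 mm outside and 42 mm below the bar). Axes as ring_bar. Outside of it (-y) is open space; behind the ring lies only the flat top of the arm.
- spout (a point): Centre of the funnel's spout opening, 66 mm above the table, 160 mm from the post's axis on the +y side of the arm.
- small_bowl: Small round steel bowl with chocolate drops in it, loose, 117 mm wide, 45 mm high, standing on the stand's base plate one hole to one side of the funnel's start (either the side nearer the robot or the farther one). Origin: centre of its underside, 8 mm above the table.
- ring_cutter: Empty steel ring cutter, loose, 67 mm wide, 28 mm high, on the base plate on the opposite side to the bowl. Origin: centre of its underside. Must stay.
- nozzle_small: Steel piping nozzle (cone), loose, 27 mm wide, 36 mm high, on the near right corner of the base plate. Origin: centre of its underside. Must stay.
- bench_scraper: Bench scraper, steel blade with black grip, loose, 105 x 152 x 21 mm, lying on the table to the right in front. Must stay.
- ring_cutter_narrow: Smaller steel ring cutter, loose, 53 mm wide, 26 mm high, on the table to the right of the stand. Must stay.
- nozzle_large: Steel piping nozzle, loose, 30 mm wide, 40 mm high, on the table to the right and behind. Must stay.

How it is judged:
By the outcome, as a careful person would: the job done as asked, in the order asked, and still so for the second after the job is handed in, with the robot touching nothing.
It also fails if it takes over 48 s, if anything falls off the work surface, if the arm or the gripper's body presses on something with over 40 N, if the wrist force passes 120 N, or if a joint passes its speed limit or range.

## Robot

A 6-joint arm with a two-finger parallel gripper is mounted at the origin on a cart in front of the work surface, level with it; the furniture and walls round the work are solid. World frame = base frame: x ahead of the robot, y to its left, z up, the work surface at z = 0. Lengths are in mm, angles in rad, forces in N, time in s.
With the tool pointing down it reaches from about 275 to 1000 mm from the base axis. Payload 8.4 kg.
Tool frame: the origin (TCP) lies on the mounting face of the last link; the fingertips stand 173 mm ahead of it and the grasp point (between the pads) lies 155 mm ahead of it; z points along the fingers, y is the line along which they close (so a half turn about z gives the same grasp; the last joint's range is limited). The gripper opens to 85 mm and grips with 20 to 120 N. Pads are 22 mm wide; open, the fingers measure 114 mm over their backs; the gripper's body (76 mm by 85 mm) begins 54 mm behind the grasp point. The pads swing forward as they close: fully open they stand 13 mm farther back than shut.
Start: joints at [1.151, 0.353, 1.633, -0, 1.155, -0.002], TCP at [253.594, 571.244, 404.681] pointing down, gripper open.
Joint ranges: [-2.63, 2.63], [-0.92, 2.1], [0.06, 2.66], [-1.3, 4.44], [0, 2.69], [-3.02, 3.02]. Speed limits (rad/s): [2.22, 2.22, 2.79, 3.14, 3.14, 3.14].

## Interface

Orientations are given as [roll, pitch, yaw] about the fixed x, y, z axes, in that order (R = Rz(yaw) Ry(pitch) Rx(roll)).
In Python, from rig import r gives the robot as it stands.
- The arm moves only by the tool apply_moves, never from a script. Its argument "deltas" is a list of rows, each an object with "claw": the gripper command: -1 is fully open, 1 is shut, values between are in proportion; "delta_pos": the shift along the tool's x, y, z in cm, a list of three; "yaw": the turn about the tool's z in rad. In form: [{"claw": claw, "delta_pos": [tx, ty, tz], "yaw": yaw}, ...]. A call has 1 to 8 rows; each row shifts and turns the commanded pose from where the row before left it, along the tool's axes as they then stand; what a row does not reach is not made up. A row lasts 1/8 s, in which the tool goes at most 62.5 mm and 10.7 degrees, less where a joint would pass 70% of its speed; a pose out of reach is approached as far as the arm can. A call with a gripper value outside its range is refused whole. The fingers move at their own pace and stop on an object; "grip_force" is the grip in N (left out, the last holds). Time passes only in rows, so rows that do not move let the fingers close. It gives the time, the measured TCP pose, the force, the opening and the grip force at its end, in the units of the state.
- r.sense(): the state, without advancing time (a new reading comes with each control period).
- r.grab_frame(name): name is "scene" or "top" or "wrist"; returns a dict with "img" (384x512x3 uint8, blue, green, red), "z_map" (384x512 float32, mm along the optical axis (not along the pixel's ray), 0 where there is no reading), "fx", "fy", "cx", "cy" (pixels), "eye" and "rotation" of the camera in the world; the wrist camera has in their place "T_tool_cam" (4x4, takes a point from camera to tool coordinates, whose origin is the TCP and whose axes are the flange's). Camera axes: x right, y up, looking along -z (the intrinsics and any distortion apply to the point x, -y, -z); pixel columns grow to the right and rows downward; lengths in mm; the calibration is good to about 2 mm. A picture is of the moment at which its call begins: read the wrist's pose just before it.
- r.sign_off(): hands the job in; it is judged then, once.
The state is a dict: "clock": time; "qpos": joint angles; "qvel": joint speeds; "joint_efforts": joint torques, N m; "eef_pos": TCP position; "tcp_rot": TCP orientation; "contact_force": force on the tool from outside, world axes, zero at the start; "wrist_torque": the same for the moment, N m; "opening": opening from 0.0 (shut) to 1.0 (fully open); "grasp_force": force on a finger pad.
Only numpy, scipy, OpenCV 4.12 (cv2) and the standard library are available. Lean on these libraries where they do the work, as an engineer would, in place of code of your own. Each camera call takes 0.05 s, during which the arm holds its last target. There are 200 camera calls.

## Working session

There is one attempt and no reset: what is moved stays moved. The work goes in short steps, Python scripts to look and compute and a tool call to move; the robot and the scene stay as the last step left them, time stands still between calls to the robot, and variables do not carry over. Pictures are saved under pics/ and viewed, at most 10 in all, crops included, and the job is handed in when it is done.

Besides the shell and the picture viewer there is one more tool, called after "Call:" as a command line: name --argument value ..., lists and objects as JSON in quotes. apply_moves: Moves the arm, as the interface text tells. Its arguments: {"type":"object","properties":{"deltas":{"type":"array"},"grip_force":{"type":"number"}},"required":["deltas"]}

```bash
mkdir -p pics; ls
python3 - <<'E'
from rig import r
import cv2,numpy as np,pickle
s=r.sense();print(s)
for n in ["scene","top"]:
    f=r.grab_frame(n);cv2.imwrite(f"pics/{n}0.png",f["img"]);pickle.dump(f,open(f"{n}0.pkl","wb"))
    print(n,{k:v for k,v in f.items() if k not in("img","z_map")},(f["z_map"]>0).mean())
E
```

```text
pics
{'clock': 0.0, 'qpos': array([ 1.15059817e+00,  3.53664776e-01,  1.63417529e+00, -3.84805625e-05,
        1.15519699e+00, -2.39651999e-03]), 'qvel': array([ 0.00029837,  0.00023756,  0.00078132, -0.00093242,  0.0010384 ,
        0.00036112]), 'joint_efforts': array([ 6.53367060e-04, -6.05246472e+01, -3.42065620e+01,  1.43457351e-04,
        9.15819575e-03,  3.80332301e-05]), 'eef_pos': array([253.49645129, 571.00938736, 403.93351023]), 'tcp_rot': array([-3.14014817e+00,  3.17207704e-05,  2.72380660e+00]), 'contact_force': array([ 0.17079012,  0.15630786, -0.28288815]), 'wrist_torque': array([-0.00031156, -0.043722  , -0.0536255 ]), 'grasp_force': 0.0, 'opening': 1.004899941334238}
scene {'fx': 428.4976353332528, 'fy': 428.4976353332528, 'cx': 257.94873043326123, 'cy': 190.51504597096923, 'eye': array([ 126.44706987, -321.48391769,  834.79850256]), 'rotation': array([ 0.76299469,  0.0202255 , -0.65836259])} 0.9957326253255209
top {'fx': 354.3921528616208, 'fy': 354.3921528616208, 'cx': 254.11118998271215, 'cy': 190.53565556830685, 'eye': array([ 375.96916564,  200.0230544 , 1146.64992041]), 'rotation': array([ 0.13896297,  0.00507991, -1.57324107])} 0.9962005615234375
```

View pics/scene0.png

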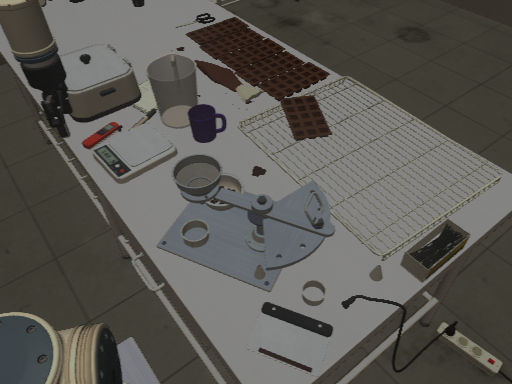

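View pics/top0.png

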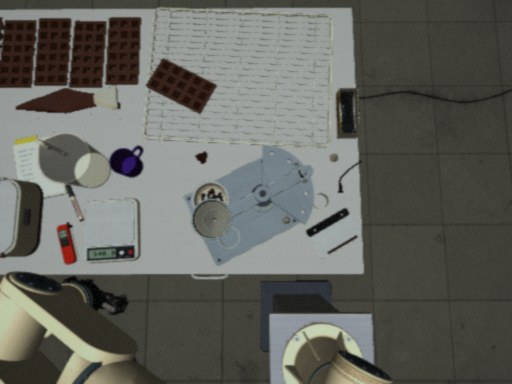

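The bowl with drops (top 210,195) is on the far side of the funnel (210,219). The ring cutter (228,238) is on the near side, the post is at about (262,194) and the ring at (303,172). So the funnel has to move away from the robot, which is a negative swing to -0.436 with the ring moving towards the robot. Next I'll measure.

```bash
cat > h.py <<'E'
import numpy as np,cv2,pickle
from scipy.spatial.transform import Rotation as R
def cam(f):
    return R.from_euler('xyz',f["rotation"]).as_matrix(),np.array(f["eye"])
def cloud(f,pose=None):
    z=f["z_map"].astype(float);v,u=np.indices(z.shape)
    P=np.stack([(u-f["cx"])/f["fx"]*z,-(v-f["cy"])/f["fy"]*z,-z],-1)
    if pose is None: M,e=cam(f)
    else:
        T=pose@f["T_tool_cam"];M,e=T[:3,:3],T[:3,3]
    W=P@M.T+e; W[z<=0]=np.nan
    return W
def ray(f,u,v,h):
    M,e=cam(f);d=M@np.array([(u-f["cx"])/f["fx"],-(v-f["cy"])/f["fy"],-1.]);return e+d*(h-e[2])/d[2]
def proj(f,X):
    M,e=cam(f);p=(np.asarray(X)-e)@M;return np.array([f["cx"]-f["fx"]*p[0]/p[2],f["cy"]+f["fy"]*p[1]/p[2]])
E
python3 - <<'E'
from h import *
for n in["scene","top"]:
    f=pickle.load(open(n+"0.pkl","rb"));W=cloud(f);z=W[...,2]
    if n=="top": box=(slice(130,275),slice(170,345))
    else: box=(slice(145,300),slice(140,350))
    w=W[box].reshape(-1,3);zz=w[:,2]
    print(n,"hist",{h:int(((zz>=h)&(zz<h+10)).sum()) for h in range(-20,230,10)})
    for a,b in[(5,15),(103,114),(116,130),(140,200)]:
        m=(z>a)&(z<b);mm=np.zeros(m.shape,np.uint8);mm[box]=m[box]
        k,l,st,c=cv2.connectedComponentsWithStats(mm)
        for i in range(1,k):
            if st[i,4]>8:
                p=W[l==i];print((a,b),"n",st[i,4],"px",c[i].round(),"mean",p.mean(0).round(),"min",p.min(0).round(),"max",p.max(0).round())
    crop=f["img"][box];cv2.imwrite(f"pics/{n}c.png",cv2.resize(crop,None,fx=3.4,fy=3.4,interpolation=cv2.INTER_CUBIC))
E
```

```text
scene hist {-20: 52, -10: 9260, 0: 10882, 10: 1105, 20: 1665, 30: 855, 40: 126, 50: 163, 60: 18, 70: 6, 80: 0, 90: 79, 100: 1765, 110: 1822, 120: 1655, 130: 493, 140: 364, 150: 409, 160: 294, 170: 282, 180: 29, 190: 60, 200: 0, 210: 0, 220: 0}
(5, 15) n 103 px [158. 163.] mean [441. 577.  11.] min [380. 570.   5.] max [507. 590.  15.]
(5, 15) n 39 px [248. 194.] mean [569. 320.   8.] min [559. 305.   5.] max [580. 337.  10.]
(5, 15) n 9 px [217. 202.] mean [487. 346.  10.] min [480. 342.   8.] max [494. 350.  12.]
(5, 15) n 4821 px [221. 244.] mean [419. 233.   8.] min [295.  61.   5.] max [528. 395.  15.]
(5, 15) n 262 px [194. 233.] mean [388. 298.   9.] min [361. 274.   5.] max [415. 319.  15.]
(5, 15) n 49 px [314. 286.] mean [514.   8.  10.] min [492. -17.   5.] max [524.  20.  15.]
(103, 114) n 77 px [199. 183.] mean [443. 343. 110.] min [421. 329. 103.] max [459. 353. 114.]
(103, 114) n 836 px [304. 200.] mean [604. 147. 110.] min [543.  66. 105.] max [660. 184. 114.]
(103, 114) n 188 px [313. 207.] mean [605. 119. 110.] min [582.  97. 103.] max [630. 146. 114.]
(103, 114) n 1
[... 2363 characters left out ...]
69. 120.] max [586.  79. 130.]
(116, 130) n 390 px [283. 183.] mean [541. 119. 122.] min [501.  70. 117.] max [577. 167. 126.]
(116, 130) n 10 px [303. 178.] mean [556.  62. 124.] min [553.  58. 120.] max [558.  68. 128.]
(116, 130) n 358 px [243. 204.] mean [479. 237. 122.] min [445. 188. 116.] max [515. 281. 128.]
(116, 130) n 248 px [213. 219.] mean [437. 324. 124.] min [399. 286. 116.] max [474. 358. 130.]
(140, 200) n 118 px [300. 172.] mean [564.  75. 170.] min [534.  54. 140.] max [593.  98. 198.]
(140, 200) n 43 px [262. 193.] mean [509. 181. 149.] min [500. 171. 141.] max [524. 191. 155.]
(140, 200) n 565 px [209. 218.] mean [438. 330. 157.] min [379. 268. 140.] max [489. 378. 176.]
```

View pics/topc.png

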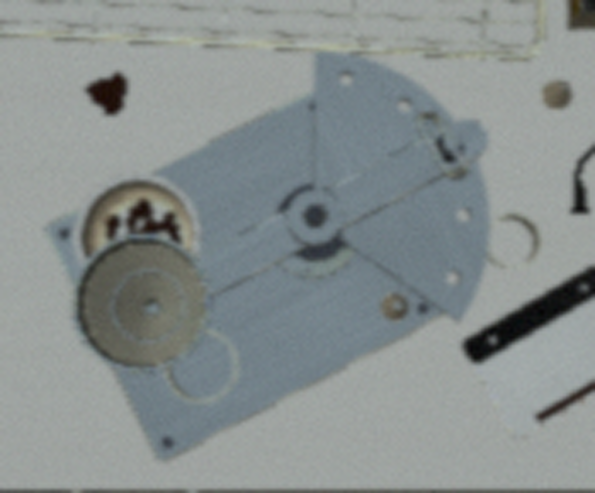

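View pics/scenec.png

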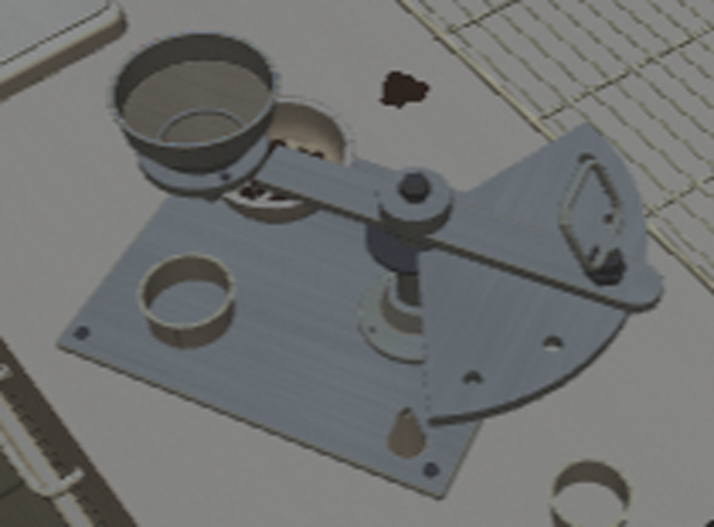

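Run:
```python
from rig import r
from h import *
f=r.grab_frame("wrist");pickle.dump(f,open("w0.pkl","wb"));cv2.imwrite("pics/w0.png",f["img"])
T=f["T_tool_cam"];print(T.round(2),f["fx"],f["cx"],f["cy"])
P=cloud(f,np.eye(4)); 
m=(P[...,2]<200)&(P[...,2]>0); p=P[m]
for lo in range(0,200,10):
    q=p[(p[:,2]>=lo)&(p[:,2]<lo+10)]
    for s in(-1,1):
        k=q[q[:,1]*s>0]
        if len(k)>5: print(lo,s,len(k),k.min(0).round(1),k.max(0).round(1))
# stand geometry
ring=[];
for n in["scene","top"]:
    g=pickle.load(open(n+"0.pkl","rb"));W=cloud(g).reshape(-1,3)
    c=np.array([507,181]);
    rr=W[(abs(W[:,2]-173)<30)&(np.hypot(W[:,0]-562,W[:,1]-76)<45)]
    rim=W[(W[:,2]>168)&(W[:,2]<180)&(np.hypot(W[:,0]-437,W[:,1]-325)<80)]
    (cx,cy),rad=cv2.minEnclosingCircle(rim[:,:2].astype(np.float32))
    boss=W[(W[:,2]>128)&(W[:,2]<165)&(np.hypot(*(W[:,:2]-c).T)<45)]
    bc,brd=cv2.minEnclosingCircle(boss[:,:2].astype(np.float32))
    nut=boss[boss[:,2]>146];print(n,"rim",cx,cy,rad,rim[:,2].max(),"boss",bc,brd,boss[:,2].max(),"nut",nut[:,:2].mean(0),len(nut))
    tp=rr[rr[:,2]>185];print(" bar",len(tp),tp.mean(0).round(1),np.linalg.svd(tp-tp.mean(0))[2][0].round(2),"ring mean",rr.mean(0).round(1),"min/max",tp.min(0).round(),tp.max(0).round())
    # holes of the plate: sector edges; bowl, cutter
```

```text
[[ 0.000e+00  9.700e-01  2.600e-01  6.460e+01]
 [ 1.000e+00 -0.000e+00  0.000e+00  6.000e-02]
 [ 0.000e+00  2.600e-01 -9.700e-01  3.098e+01]
 [ 0.000e+00  0.000e+00  0.000e+00  1.000e+00]] 290.64461875357665 255.51661612274012 190.2936245913796
70 -1 3234 [  9.4 -31.6  70.8] [20.7 -0.1 80. ]
70 1 3234 [ 9.5  0.1 70.9] [20.5 31.8 80. ]
80 -1 4916 [ -1.8 -61.8  80. ] [20.  -0.1 90. ]
80 1 4860 [-1.5  0.1 80. ] [19.8 61.9 90. ]
90 -1 5226 [-12.4 -70.2  90. ] [ 18.1  -0.1 100. ]
90 1 5274 [-12.3   0.2  90. ] [ 17.9  70.7 100. ]
100 -1 5596 [-13.  -74.4 100. ] [ 17.5  -1.5 110. ]
100 1 5562 [-13.4   2.4 100. ] [ 17.1  75.  110. ]
110 -1 1301 [-13.6 -74.1 110. ] [ 14.2 -38.3 120. ]
110 1 1335 [-13.2  38.4 110. ] [ 14.  75. 120.]
120 -1 611 [ -2.  -54.6 120. ] [ 12. -42. 130.]
120 1 598 [ -2.8  42.2 120.1] [ 12.  56. 130.]
130 -1 743 [-11.7 -56.7 130. ] [ 11.2 -42.1 140. ]
130 1 748 [-11.9  42.1 130. ] [ 11.4  56.4 140. ]
140 -1 617 [-11.6 -56.3 140. ] [ 11.3 -42.2 150. ]
140 1 620 [-11.5  42.1 140. ] [ 11.3  56.3 150. ]
150 -1 394 [-11.3 -55.9 150. ] [ 11.1 -42.1 160. ]
150 1 399 [-11.9  42.  150. ] [ 11.1  55.4 160. ]
160 -1 14 [ -7.8 -43.1 160. ] [  8.1 -42.6 161.2]
160 1 10 [ -8.2  42.7 160. ] [  8.   43.1 160.9]
scene rim 433.2276611328125 324.8740539550781 57.873809814453125 176.6969060495578 boss (507.7852478027344, 181.99026489257812) 25.147342681884766 156.31021123555774 nut [505.70979513 180.31668524] 51
 bar 75 [554.4  86.4 192.2] [-0.89 -0.46 -0.01] ring mean [561.4  76.3 171. ] min/max [532.  71. 185.] [585. 100. 197.]
top rim 435.21783447265625 322.2077941894531 56.40108871459961 176.35970935124067 boss (509.1063537597656, 180.7279052734375) 23.723285675048828 154.58849745695727 nut [509.2719673  180.61394946] 32
 bar 45 [558.   86.1 191.9] [-0.88 -0.47 -0.02] ring mean [563.9  75.4 170.8] min/max [536.  70. 186.] [584.  98. 198.]
```

View pics/w0.png

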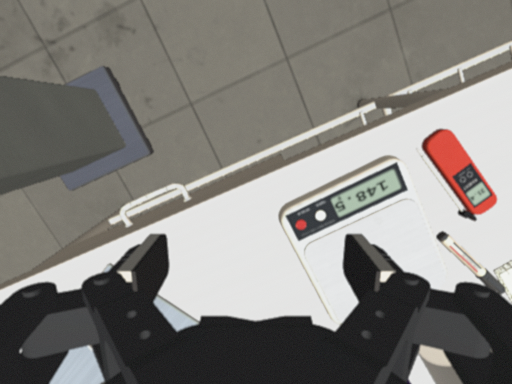

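The wrist view shows parallel fingers with the pads near columns 165 and 350. The cloud puts the pad faces at ±42 mm, 14 mm thick, with the tips at tool z of about 160 when open.

Geometry, all consistent with the given sizes:
- **Pivot:** (507.5, 181)
- **Bar:** (556.5, 86.3, 192), which is 106.6 mm from the axis
- **Arm angle:** θ ≈ 0.478

The plan is tool yaw 3.62, with the outer finger through the ring and its pad facing the post.

Call:
apply_moves --deltas '[{"claw":-1,"delta_pos":[0,0,-0.5],"yaw":-0.179},{"claw":-1,"delta_pos":[0,0,-0.5],"yaw":-0.179},{"claw":-1,"delta_pos":[0,0,-0.5],"yaw":-0.179},{"claw":-1,"delta_pos":[0,0,-0.5],"yaw":-0.179},{"claw":-1,"delta_pos":[0,0,0],"yaw":-0.179}]'

```text
clock: 0.78
eef_pos: [253.6, 571.2, 424.8]
tcp_rot: [3.142, 0.0, -2.659]
contact_force: [0.1, 0.4, -0.3]
opening: 1.0
grasp_force: 0.0
```

Call:
apply_moves --deltas '[{"claw":-1,"delta_pos":[-0.4,-4.8,0],"yaw":0},{"claw":-1,"delta_pos":[-0.4,-4.8,0],"yaw":0},{"claw":-1,"delta_pos":[-0.4,-4.8,0],"yaw":0},{"claw":-1,"delta_pos":[-0.4,-4.8,0],"yaw":0},{"claw":-1,"delta_pos":[-0.4,-4.8,0],"yaw":0},{"claw":-1,"delta_pos":[-0.4,-4.8,0],"yaw":0},{"claw":-1,"delta_pos":[-0.4,-4.8,0],"yaw":0},{"claw":-1,"delta_pos":[0,0,0],"yaw":0}]'

```text
clock: 1.78
eef_pos: [433.9, 283.3, 424.6]
tcp_rot: [-3.141, -0.0, -2.668]
contact_force: [-0.5, 0.4, 0.3]
opening: 1.002
grasp_force: 0.0
```

Call:
apply_moves --deltas '[{"claw":-1,"delta_pos":[-0.4,-4,0],"yaw":0},{"claw":-1,"delta_pos":[-0.4,-4,0],"yaw":0},{"claw":-1,"delta_pos":[-0.4,-4,0],"yaw":0},{"claw":-1,"delta_pos":[-0.4,-4,0],"yaw":0},{"claw":-1,"delta_pos":[-0.2,-3.7,0],"yaw":0},{"claw":-1,"delta_pos":[0,0,0],"yaw":0}]'

```text
clock: 2.52
eef_pos: [540.0, 118.0, 424.4]
tcp_rot: [-3.142, -0.0, -2.666]
contact_force: [0.5, 0.3, 0.2]
opening: 1.001
grasp_force: 0.0
```

```bash
cat >> h.py <<'E'
def tool(s):
    T=np.eye(4);T[:3,:3]=R.from_euler('xyz',s["tcp_rot"]).as_matrix();T[:3,3]=s["eef_pos"];return T
E
python3 - <<'E'
from rig import r
from h import *
s=r.sense();f=r.grab_frame("wrist");cv2.imwrite("pics/w1.png",f["img"]);T=tool(s)
print(s["eef_pos"],s["tcp_rot"],s["contact_force"])
P=cloud(f,np.eye(4));W=cloud(f,T);W=W.reshape(-1,3);P=P.reshape(-1,3)
ok=(P[:,2]>185)&(np.hypot(W[:,0]-560,W[:,1]-80)<60)
for a,b in[(140,155),(155,165),(165,175),(175,185),(185,200)]:
    m=ok&(W[:,2]>a)&(W[:,2]<b)
    if m.sum()>3: print((a,b),m.sum(),"world",W[m].mean(0).round(1),"tool",P[m].mean(0).round(1),P[m].min(0).round(1),P[m].max(0).round(1))
m=ok&(W[:,2]>185)
print("bar dir",np.linalg.svd(P[m]-P[m].mean(0))[2][0])
nut=(P[:,2]>185)&(W[:,2]>145)&(np.hypot(W[:,0]-507,W[:,1]-181)<20);print("nut",nut.sum(),W[nut].mean(0),P[nut].mean(0),W[nut,2].max() if nut.any() else 0)
E
```

```text
[539.97797917 118.03583295 424.43047336] [-3.14157929e+00 -1.51660903e-04 -2.66649918e+00] [0.53924071 0.34723535 0.22559585]
(140, 155) 569 world [569.5  67.6 150.6] tool [ -3.3 -58.3 273.9] [-27.7 -69.2 269.5] [ 20.6 -49.3 284.4]
(155, 165) 104 world [572.9  72.  158.9] tool [ -8.2 -56.  265.6] [-32.9 -60.1 259.6] [ 27.2 -49.9 269.4]
(165, 175) 87 world [566.1  75.2 169.7] tool [ -3.7 -50.1 254.8] [-32.3 -53.9 249.6] [ 27.5 -44.5 259.4]
(175, 185) 95 world [559.7  78.4 179.9] tool [  0.6 -44.3 244.5] [-32.2 -48.6 239.5] [ 27.5 -37.8 249.3]
(185, 200) 628 world [556.8  86.3 192.5] tool [ -0.5 -35.9 231.9] [-32.2 -42.8 228.5] [ 26.3 -32.4 239.4]
bar dir [-0.99940465  0.02107518 -0.02731645]
nut 376 [509.71134498 180.22953362 150.20945354] [ -1.57572553  69.15402237 274.21985985] 153.90145797295895
```

View pics/w1.png

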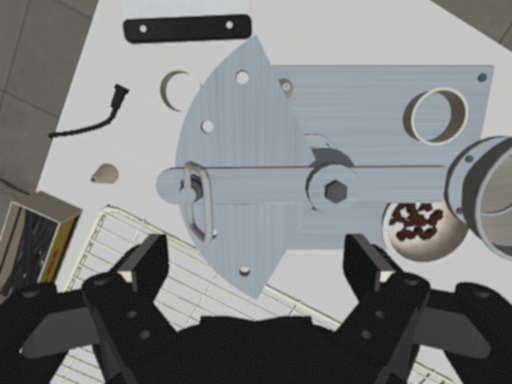

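The ring is at about (197, 200), with its bar at tool y ≈ -36, and the nut is at (336, 190). The outer finger is just outside the bar, so I'll descend with a small clearance, biased towards the wire it will push during the swing.

Call:
apply_moves --deltas '[{"claw":-1,"delta_pos":[0.6,-0.2,2],"yaw":0},{"claw":-1,"delta_pos":[0,0,2],"yaw":0},{"claw":-1,"delta_pos":[0,0,2],"yaw":0},{"claw":-1,"delta_pos":[0,0,2],"yaw":0},{"claw":-1,"delta_pos":[0,0,1],"yaw":0},{"claw":-1,"delta_pos":[0,0,1],"yaw":0},{"claw":-1,"delta_pos":[0,0,0],"yaw":0}]'

```text
clock: 3.45
eef_pos: [534.6, 114.7, 324.3]
tcp_rot: [3.141, -0.001, -2.664]
contact_force: [0.8, 0.8, -0.4]
opening: 0.996
grasp_force: 0.0
```

Call:
apply_moves --deltas '[{"claw":-1,"delta_pos":[0,0.3,0],"yaw":0},{"claw":-1,"delta_pos":[0,0.2,0],"yaw":0},{"claw":-1,"delta_pos":[0,0,0],"yaw":0}]'

```text
clock: 3.82
eef_pos: [532.7, 118.9, 325.1]
tcp_rot: [-3.141, 0.001, -2.664]
contact_force: [0.3, -1.6, 0.2]
opening: 1.001
grasp_force: 0.5
```

Call:
apply_moves --deltas '[{"claw":-1,"delta_pos":[0,0.1,0],"yaw":0},{"claw":-1,"delta_pos":[0,0.1,0],"yaw":0},{"claw":-1,"delta_pos":[0,0,0],"yaw":0}]'

```text
clock: 4.2
eef_pos: [532.3, 119.8, 325.0]
tcp_rot: [-3.139, 0.001, -2.664]
contact_force: [4.2, -8.7, 0.6]
opening: 1.0
grasp_force: 4.6
```

Call:
apply_moves --deltas '[{"claw":-1,"delta_pos":[0,0.1,0],"yaw":0},{"claw":-1,"delta_pos":[0,0.1,0],"yaw":0},{"claw":-1,"delta_pos":[0,0,0],"yaw":0}]'

```text
clock: 4.58
eef_pos: [531.8, 120.5, 324.8]
tcp_rot: [-3.137, 0.001, -2.664]
contact_force: [7.6, -18.4, -3.2]
opening: 1.002
grasp_force: 9.4
```

Call:
apply_moves --deltas '[{"claw":-1,"delta_pos":[0,0,-0.2],"yaw":0},{"claw":-1,"delta_pos":[0,0,-0.2],"yaw":0},{"claw":-1,"delta_pos":[0,0,0],"yaw":0}]'

```text
clock: 4.95
eef_pos: [531.6, 120.4, 328.7]
tcp_rot: [-3.137, 0.0, -2.664]
contact_force: [7.9, -17.6, -3.3]
opening: 0.999
grasp_force: 9.4
```

```bash
cat > bar.py <<'E'
from rig import r
from h import *
s=r.sense();print(s["clock"],s["eef_pos"].round(1),s["contact_force"].round(1),s["wrist_torque"].round(2))
T=tool(s);f=r.grab_frame("wrist");P=cloud(f,np.eye(4)).reshape(-1,3);W=cloud(f,T).reshape(-1,3)
y=P[:,1];m=(y>-48)&(y<-20)&(W[:,2]>183)&(W[:,2]<235)&(abs(P[:,0])<45)&(P[:,2]>105)
m&=~((y<-39.5)&(abs(P[:,0])<13)) 
g=r.grab_frame("scene");G=cloud(g).reshape(-1,3);q=(G-T[:3,3])@T[:3,:3]
for nm,w,p in[("wrist",W[m],P[m])]:
    if len(w)>5:
        t=w[:,2]>np.percentile(w[:,2],50)
        print(nm,len(w),"z pct",np.percentile(w[:,2],[5,50,95]).round(1),"tool med",np.median(p,0).round(1),p.min(0).round(1),p.max(0).round(1))
fo=(q[:,1]<-45)&(q[:,1]>-75)&(abs(q[:,0])<40)&(G[:,2]>128)&(G[:,2]<165)
print("foot scene",fo.sum(),np.median(G[fo],0) if fo.any() else 0)
c=np.array([507.5,181]);rim=G[(G[:,2]>168)&(G[:,2]<180)&(G[:,1]>250)&(G[:,0]>350)&(G[:,0]<650)&(G[:,1]<400)]
(cx,cy),rad=cv2.minEnclosingCircle(rim[:,:2].astype(np.float32));print("funnel",cx,cy,rad,"theta",np.arctan2(-(cx-c[0]),cy-c[1]))
cv2.imwrite("pics/last_w.png",f["img"]);cv2.imwrite("pics/last_s.png",g["img"])
E
python3 bar.py
```

```text
4.95 [531.6 120.4 328.7] [  7.9 -17.6  -3.3] [-2.17 -1.03  0.03]
wrist 918 z pct [186.9 195.1 198.2] tool med [ 13.6 -39.6 133.8] [-15.9 -48.  107.9] [ 22.1 -37.5 145.9]
foot scene 163 [565.06315532  63.040865   154.16807896]
funnel 432.82354736328125 325.00079345703125 57.14501190185547 theta 0.4784037363782495
```

Run:
```python
from h import *
a=cv2.imread("pics/last_w.png");b=cv2.imread("pics/last_s.png")
cv2.imwrite("pics/v1.png",np.hstack([cv2.resize(a[100:290,60:260],(400,380)),cv2.resize(b[165:260,250:350],(400,380),interpolation=cv2.INTER_CUBIC)]))
```

```text
(no output)
```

View pics/v1.png

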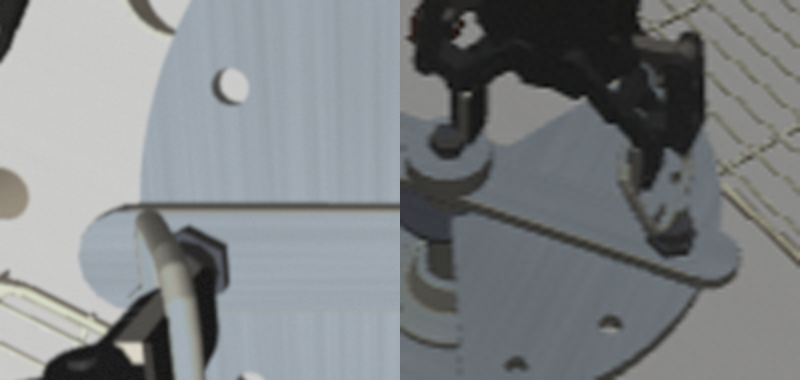

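```bash
cat > lift.py <<'E'
from rig import r
from h import *
s=r.sense();T=tool(s);f=r.grab_frame("wrist");P=cloud(f,np.eye(4)).reshape(-1,3);W=cloud(f,T).reshape(-1,3)
print(s["clock"].__round__(2),s["eef_pos"].round(1),s["tcp_rot"].round(3),"F",s["contact_force"].round(1))
c=np.array([507.5,181]);d=W[:,:2]-c;rho=np.hypot(*d.T)
ang=np.arctan2(d[:,0],-d[:,1])
m=(W[:,2]>160)&(W[:,2]<215)&(rho>104)&(rho<126)&(P[:,0]>14)&(P[:,0]<40)
lf=W[m,2]-(192-(rho[m]-106)*1.75)-3.8
k=abs(lf)<25
print("lift",k.sum(),np.percentile(lf[k],[10,25,50,75,90]).round(1),"tool x",np.median(P[m][k],0).round(1))
hx=(W[:,2]>123)&(rho>115)&(rho<145)&(P[:,2]>165)&(W[:,2]<160)&(abs(P[:,0])<30)
print("pinhead z top",hx.sum(),np.percentile(W[hx,2],[50,90,99]).round(1) if hx.any() else 0)
ar=(abs(W[:,2]-123)<3)&(rho>40)&(rho<150)&(P[:,2]>165)
print("arm theta med",np.median(ang[ar]).round(3), "edges",np.percentile((rho*np.sin(ang-np.median(ang[ar])))[ar],[2,98]).round(1))
cv2.imwrite("pics/last_w.png",f["img"])
E
python3 lift.py
```

```text
5.05 [531.6 120.4 328.6] [-3.137  0.    -2.664] F [  8.6 -17.5  -3.6]
lift 654 [ 1.3  3.4  6.4  8.9 10.3] tool x [ 19.5 -44.9 139.4]
pinhead z top 956 [130.  156.5 158.4]
arm theta med 0.352 edges [-22.9  30.1]
```

Call:
apply_moves --deltas '[{"claw":-1,"delta_pos":[0,0,-0.2],"yaw":0},{"claw":-1,"delta_pos":[0,0,-0.2],"yaw":0},{"claw":-1,"delta_pos":[0,0,0],"yaw":0}]'

```text
clock: 5.48
eef_pos: [531.5, 120.3, 332.6]
tcp_rot: [-3.137, -0.0, -2.664]
contact_force: [7.6, -17.1, -5.0]
opening: 1.001
grasp_force: 9.5
```

```bash
cat > tm.py <<'E'
from rig import r
from h import *
g=r.grab_frame("scene");g0=pickle.load(open("scene0.pkl","rb"))
s=r.sense();print(round(s["clock"],2),s["eef_pos"].round(1),"F",s["contact_force"].round(1))
X=np.array([567,66,150.]);u=proj(g0,X);print("px per 10mm up",proj(g0,X+[0,0,10])-u,u)
a=cv2.cvtColor(g0["img"],6).astype(np.float32);b=cv2.cvtColor(g["img"],6).astype(np.float32)
for (x0,x1,y0,y1) in [(313,326,217,228),(305,330,215,228)]:
    t=a[y0:y1,x0:x1];S=b[y0-12:y1+6,x0-8:x1+8]
    rs=cv2.matchTemplate(cv2.resize(S,None,fx=4,fy=4,interpolation=2),cv2.resize(t,None,fx=4,fy=4,interpolation=2),5);_,v,_,l=cv2.minMaxLoc(rs);print("shift px",l[0]/4-8,l[1]/4-12,round(v,3))
cv2.imwrite("pics/last_s.png",g["img"])
E
python3 tm.py; python3 lift.py
```

```text
5.53 [531.6 120.4 332.6] F [  8.4 -17.2  -4.7]
px per 10mm up [ 0.3940655  -3.13172199] [318.15296932 217.08116437]
shift px 0.0 -1.75 0.901
shift px 0.0 -1.75 0.919
5.53 [531.6 120.4 332.6] [-3.137  0.    -2.664] F [  8.4 -17.2  -4.7]
lift 653 [ 5.1  7.4 10.3 13.  14.2] tool x [ 19.5 -44.8 139.4]
pinhead z top 923 [129.5 158.8 159.8]
arm theta med 0.339 edges [-24.1  31.3]
```

The ring is rising with the finger: the scene shift is about 5.6 mm and the vertical force is -5 N, which fits a lift of about 7.5 mm. I'll press a little more and keep lifting.

Call:
apply_moves --deltas '[{"claw":-1,"delta_pos":[0,0.1,0],"yaw":0},{"claw":-1,"delta_pos":[0,0,-0.15],"yaw":0},{"claw":-1,"delta_pos":[0,0,-0.15],"yaw":0},{"claw":-1,"delta_pos":[0,0,-0.15],"yaw":0},{"claw":-1,"delta_pos":[0,0,-0.15],"yaw":0},{"claw":-1,"delta_pos":[0,0,-0.1],"yaw":0},{"claw":-1,"delta_pos":[0,0,0],"yaw":0}]'

```text
clock: 6.45
eef_pos: [531.4, 120.7, 339.5]
tcp_rot: [-3.136, -0.0, -2.664]
contact_force: [10.6, -21.6, -6.0]
opening: 0.994
grasp_force: 11.8
```

```bash
python3 tm.py; python3 lift.py
```

```text
6.5 [531.3 120.7 339.5] F [ 11.  -21.2  -4.6]
px per 10mm up [ 0.3940655  -3.13172199] [318.15296932 217.08116437]
shift px 0.25 -4.75 0.797
shift px 0.0 -4.5 0.858
6.5 [531.3 120.7 339.5] [-3.136 -0.    -2.664] F [ 11.  -21.2  -4.6]
lift 660 [12.2 14.3 17.2 19.7 21.2] tool x [ 19.4 -45.1 139.3]
pinhead z top 987 [129.8 140.4 142.2]
arm theta med 0.328 edges [-25.7  32.4]
```

Call:
apply_moves --deltas '[{"claw":-1,"delta_pos":[0.33,0.047,0],"yaw":0.0545},{"claw":-1,"delta_pos":[0.33,0.047,0],"yaw":0.0545},{"claw":-1,"delta_pos":[0,0,0],"yaw":0}]'

```text
clock: 6.92
eef_pos: [524.0, 118.5, 339.0]
tcp_rot: [-3.136, -0.002, -2.774]
contact_force: [5.6, -22.9, -4.5]
opening: 0.997
grasp_force: 11.5
```

```bash
cat > th.py <<'E'
from rig import r
from h import *
# arm angle from top camera funnel rim / scene rim, and arm-bar edges
c=np.array([508.3,180.8])
for n in["top","scene"]:
    g=r.grab_frame(n);G=cloud(g).reshape(-1,3);g0=pickle.load(open(n+"0.pkl","rb"));G0=cloud(g0).reshape(-1,3);o=[]
    for A in(G0,G):
        rim=A[(A[:,2]>169)&(A[:,2]<179)&(A[:,1]>255)&(A[:,0]>350)&(A[:,0]<580)&(A[:,1]<420)]
        for _ in range(3):
            M=np.c_[2*rim[:,:2],np.ones(len(rim))];x=np.linalg.lstsq(M,(rim[:,:2]**2).sum(1),rcond=None)[0]
            rad=np.sqrt(x[2]+x[0]**2+x[1]**2);e=np.hypot(*(rim[:,:2]-x[:2]).T)-rad;rim=rim[abs(e)<2.5*max(e.std(),.5)]
        o.append((x[:2].round(1),rad.round(1),len(rim),np.arctan2(-(x[0]-c[0]),x[1]-c[1]).round(4)))
    print(n,o,"swing",(o[1][3]-o[0][3]).round(4))
    cv2.imwrite(f"pics/last_{n}.png",g["img"])
E
python3 th.py; python3 lift.py
```

```text
top [(array([435. , 322.1]), np.float64(54.1), 182, np.float64(0.4783)), (array([453.3, 330.1]), np.float64(54.1), 184, np.float64(0.3532))] swing -0.1251
scene [(array([432.7, 323.6]), np.float64(54.0), 277, np.float64(0.4871)), (array([451. , 331.7]), np.float64(53.9), 267, np.float64(0.3631))] swing -0.124
7.03 [524.  118.5 339. ] [-3.136e+00 -2.000e-03 -2.773e+00] F [  4.9 -23.3  -4.2]
lift 666 [11.2 13.1 16.1 18.6 20.1] tool x [ 19.6 -44.9 139.3]
pinhead z top 947 [129.7 140.3 141.9]
arm theta med 0.217 edges [-25.   31.7]
```

Call:
apply_moves --deltas '[{"claw":-1,"delta_pos":[0.33,0.047,0],"yaw":0.0545},{"claw":-1,"delta_pos":[0.33,0.047,0],"yaw":0.0545},{"claw":-1,"delta_pos":[0.33,0.047,0],"yaw":0.0545},{"claw":-1,"delta_pos":[0.33,0.047,0],"yaw":0.0545},{"claw":-1,"delta_pos":[0,0,0],"yaw":0}]'

```text
clock: 7.7
eef_pos: [509.7, 116.8, 338.5]
tcp_rot: [-3.137, -0.004, -2.992]
contact_force: [0.2, -20.5, -5.5]
opening: 1.001
grasp_force: 10.1
```

```bash
python3 th.py; python3 lift.py
```

```text
top [(array([435. , 322.1]), np.float64(54.1), 182, np.float64(0.4783)), (array([487.4, 338.7]), np.float64(54.0), 178, np.float64(0.1313))] swing -0.347
scene [(array([432.7, 323.6]), np.float64(54.0), 277, np.float64(0.4871)), (array([485.2, 340.5]), np.float64(54.1), 254, np.float64(0.1439))] swing -0.3432
7.8 [509.7 116.8 338.4] [-3.136 -0.005 -2.991] F [  0.4 -20.4  -5.8]
lift 670 [ 9.6 11.8 14.6 17.1 18.5] tool x [ 19.6 -44.9 140. ]
pinhead z top 897 [129.8 140.2 141.7]
arm theta med 0.059 edges [-19.9  25.3]
```

Call:
apply_moves --deltas '[{"claw":-1,"delta_pos":[0,0.05,-0.1],"yaw":0},{"claw":-1,"delta_pos":[0.21,0.03,-0.05],"yaw":0.035},{"claw":-1,"delta_pos":[0.2,0.03,-0.05],"yaw":0.035},{"claw":-1,"delta_pos":[0,0,0],"yaw":0}]'

```text
clock: 8.35
eef_pos: [505.3, 117.2, 340.3]
tcp_rot: [-3.136, -0.005, -3.061]
contact_force: [-0.6, -22.1, -5.3]
opening: 1.004
grasp_force: 10.9
```

```bash
python3 th.py; python3 lift.py
```

```text
top [(array([435. , 322.1]), np.float64(54.1), 182, np.float64(0.4783)), (array([498.7, 339.9]), np.float64(54.2), 183, np.float64(0.0605))] swing -0.4178
scene [(array([432.7, 323.6]), np.float64(54.0), 277, np.float64(0.4871)), (array([496.1, 341.3]), np.float64(54.0), 249, np.float64(0.0758))] swing -0.4113
8.45 [505.3 117.2 340.2] [-3.136 -0.005 -3.061] F [  0.4 -23.4  -5.8]
lift 673 [11.2 13.4 16.2 18.8 20.1] tool x [ 19.6 -44.9 139.8]
pinhead z top 957 [129.9 140.6 142.2]
arm theta med 0.029 edges [-17.   21.6]
```

Call:
apply_moves --deltas '[{"claw":-1,"delta_pos":[0.12,0.01,0],"yaw":0.02},{"claw":-1,"delta_pos":[0,0,0],"yaw":0}]'

```text
clock: 8.75
eef_pos: [504.1, 117.2, 340.3]
tcp_rot: [-3.136, -0.005, -3.081]
contact_force: [-0.8, -21.5, -5.5]
opening: 0.999
grasp_force: 10.7
```

```bash
python3 th.py; python3 lift.py
```

```text
top [(array([435. , 322.1]), np.float64(54.1), 182, np.float64(0.4783)), (array([501.4, 340. ]), np.float64(54.1), 193, np.float64(0.0431))] swing -0.4352
scene [(array([432.7, 323.6]), np.float64(54.0), 277, np.float64(0.4871)), (array([499. , 341.7]), np.float64(53.9), 248, np.float64(0.0579))] swing -0.4292
8.85 [504.1 117.2 340.3] [-3.136 -0.005 -3.081] F [ -0.1 -21.2  -5.4]
lift 660 [11.1 13.3 16.2 18.6 20. ] tool x [ 19.5 -44.9 139.9]
pinhead z top 960 [129.9 140.5 142.1]
arm theta med 0.026 edges [-16.   20.5]
```

The swing is about -0.433, measured from the funnel rim chord in two views. That is inside the hole's play, so I'll lower the pin with the finger.

Call:
apply_moves --deltas '[{"claw":-1,"delta_pos":[0,0,0.2],"yaw":0},{"claw":-1,"delta_pos":[0,0,0.2],"yaw":0},{"claw":-1,"delta_pos":[0,0,0.2],"yaw":0},{"claw":-1,"delta_pos":[0,0,0.2],"yaw":0},{"claw":-1,"delta_pos":[0,0,0.2],"yaw":0},{"claw":-1,"delta_pos":[0,0,0.2],"yaw":0},{"claw":-1,"delta_pos":[0,0,0],"yaw":0}]'

```text
clock: 9.78
eef_pos: [504.1, 117.3, 328.2]
tcp_rot: [-3.136, -0.005, -3.081]
contact_force: [0.7, -22.1, -4.2]
opening: 0.999
grasp_force: 10.8
```

```bash
python3 th.py; python3 lift.py
```

```text
top [(array([435. , 322.1]), np.float64(54.1), 182, np.float64(0.4783)), (array([501.4, 340.1]), np.float64(54.1), 180, np.float64(0.0433))] swing -0.435
scene [(array([432.7, 323.6]), np.float64(54.0), 277, np.float64(0.4871)), (array([499.1, 341.6]), np.float64(54.0), 248, np.float64(0.057))] swing -0.4301
9.88 [504.1 117.2 328.3] [-3.136 -0.005 -3.081] F [  0.3 -21.7  -5.1]
lift 668 [-0.8  1.4  4.2  6.8  8.2] tool x [ 19.5 -44.8 139.7]
pinhead z top 947 [129.9 156.3 158.3]
arm theta med 0.037 edges [-15.1  19.6]
```

The vertical force is still about -4.5 N at roughly 2 to 3 mm of lift, so the pin has entered the hole. I'll release outward now.

Call:
apply_moves --deltas '[{"claw":-1,"delta_pos":[0,0,0.15],"yaw":0},{"claw":-1,"delta_pos":[0,-0.2,0],"yaw":0},{"claw":-1,"delta_pos":[0,-0.2,0],"yaw":0},{"claw":-1,"delta_pos":[0,-0.3,0],"yaw":0},{"claw":-1,"delta_pos":[-0.3,-0.3,0],"yaw":0},{"claw":-1,"delta_pos":[-0.3,0,0],"yaw":0},{"claw":-1,"delta_pos":[0,0,0],"yaw":0}]'

```text
clock: 10.8
eef_pos: [512.2, 110.4, 328.3]
tcp_rot: [3.141, 0.0, -3.081]
contact_force: [0.6, -1.1, -0.9]
opening: 1.0
grasp_force: 0.0
```

```bash
python3 th.py; python3 lift.py
```

```text
top [(array([435. , 322.1]), np.float64(54.1), 182, np.float64(0.4783)), (array([501.4, 340. ]), np.float64(54.2), 183, np.float64(0.0433))] swing -0.435
scene [(array([432.7, 323.6]), np.float64(54.0), 277, np.float64(0.4871)), (array([499.2, 341.7]), np.float64(54.0), 250, np.float64(0.0567))] swing -0.4304
10.9 [511.9 110.4 328.1] [ 3.142 -0.    -3.081] F [-0.1  0.9 -0.2]
lift 913 [-5.  -2.6  0.3  2.7  4.4] tool x [ 24.9 -36.5 138.9]
pinhead z top 1083 [150.3 153.2 158.2]
arm theta med 0.045 edges [-14.9  19.2]
```

Call:
apply_moves --deltas '[{"claw":-1,"delta_pos":[0,0,-1],"yaw":0},{"claw":-1,"delta_pos":[0,0,-2],"yaw":0},{"claw":-1,"delta_pos":[0,0,-2],"yaw":0},{"claw":-1,"delta_pos":[0,0,-3],"yaw":0},{"claw":-1,"delta_pos":[0,0,-3],"yaw":0},{"claw":-1,"delta_pos":[0,0,-3],"yaw":0},{"claw":-1,"delta_pos":[0,0,0],"yaw":0}]'

```text
clock: 11.82
eef_pos: [512.3, 110.4, 471.3]
tcp_rot: [3.141, 0.005, -3.081]
contact_force: [0.2, 1.1, 1.0]
opening: 1.002
grasp_force: 0.0
```

```bash
python3 th.py
python3 - <<'E'
from rig import r
from h import *
s=r.sense();f=r.grab_frame("wrist");P=cloud(f,np.eye(4)).reshape(-1,3);W=cloud(f,tool(s)).reshape(-1,3)
c=np.array([508.3,180.8]);d=W[:,:2]-c;e=np.array([np.sin(.046),-np.cos(.046)])
rho=d@e;m=(W[:,2]>170)&(W[:,2]<220)&(rho>90)&(rho<135)&(P[:,2]>185)
b=m&(W[:,2]>W[m,2].max()-8);print("bar",W[b].mean(0).round(1),W[m,2].max().round(1),rho[b].mean().round(1))
g=r.grab_frame("scene");G=cloud(g);t=r.grab_frame("top");Tt=cloud(t)
for nm,A in(("scene",G),("top",Tt)):
    A=A.reshape(-1,3);q=(A[:,:2]-c)@e;k=(A[:,2]>183)&(A[:,2]<215)&(q>90)&(q<125)&(abs((A[:,:2]-c)@np.array([e[1],-e[0]]))<40);print(nm,k.sum(),A[k].mean(0).round(1),A[k,2].max().round(1))
cv2.imwrite("pics/fin.png",np.hstack([cv2.resize(f["img"],(400,300)),cv2.resize(g["img"][130:310,130:370],(400,300))]))
g0=pickle.load(open("top0.pkl","rb"));D=cv2.absdiff(g0["img"],t["img"]).max(2);cv2.imwrite("pics/diff.png",np.hstack([cv2.resize(t["img"][120:275,165:365],(400,310)),cv2.cvtColor(cv2.resize(D[120:275,165:365],(400,310)),cv2.COLOR_GRAY2BGR)]))
E
```

```text
top [(array([435. , 322.1]), np.float64(54.1), 182, np.float64(0.4783)), (array([501.4, 339.9]), np.float64(54.2), 185, np.float64(0.0436))] swing -0.4347
scene [(array([432.7, 323.6]), np.float64(54.0), 277, np.float64(0.4871)), (array([498.9, 341.6]), np.float64(54.0), 244, np.float64(0.0582))] swing -0.4289
bar [513.3  75.6 192.8] 195.8 105.3
scene 93 [511.3  74.9 191.6] 196.7<stdin>:9: RuntimeWarning: Mean of empty slice.
  ret = um.true_divide(
Traceback (most recent call last):
ValueError: zero-size array to reduction operation maximum which has no identity
```

The bar is back at 192 mm, the same as at the start, so the pin is fully home. One last look at the scene.

View pics/last_scene.png

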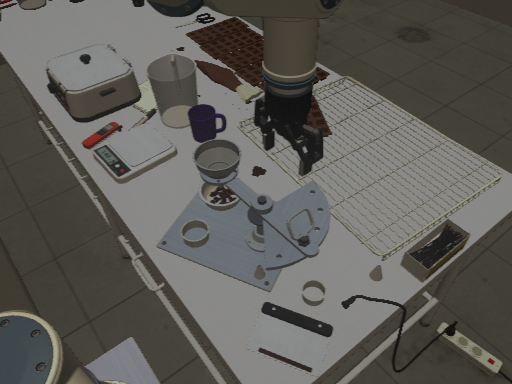

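The funnel (217,158) is above the bowl (221,193), and the ring (300,225) stands in the next hole. The ring cutter (195,232), nozzles, scraper and small ring are where they were, and the gripper is clear.

```bash
python3 -c "
from rig import r
print(r.sign_off())"
```

```text
the job is handed in; nothing more can be done
None
```

The funnel arm is swung one hole to the bowl's side, about -0.43 rad; the pin is fully home with the spout over the bowl, nothing else looks moved, and the job is handed in at about 12 s. The tool could only point straight down, so the finger held the ring's bar by one-sided pressure and friction, not a true hook, without pinching it.

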